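# Third hand at the face-frame jig

### The job

First turn the knob of the blue screw counter back (anticlockwise) to its zero stop, so the count starts afresh. Then take the light rail with the two dark pocket slots, lay it flat on the jig's bed between the two black lines, and press its slotted end square against the stile with a steady push that keeps the gauge needle in the green and never in the red. Finish while still holding the rail pressed there, so that a mate can drive the screws; leave the other things on the bench where they are.

Things in the scene. Friction and masses are not known exactly. Their poses are not given: they have to be found in the camera images.
- counter: Screw counter, fixed to the bench: blue box 100 (x) x 90 (y) x 42 mm high with a round white dial on top (dial face at 44 mm). Origin: centre of its underside; the knob's axis stands upright through it. Its x axis points from the axis to the zero mark and the small dark zero stop on the dial. Stands at any small yaw.
- knob (a joint): Angle (rad) of the counter's black knob: 0 at the zero stop (hard), growing clockwise seen from above; starts at 0.7 to 1.4. A bar grip 42 mm long, 12 mm thick, 27 mm high on a 42 mm disc; bar and red pointer lie along the counter's x axis at 0. Friction about 0.03 N m, no spring: it stays where it is left.
- knob_grip (a point): On the knob's axis at half the height of the bar grip, 63 mm above the bench; the bar reaches from 50 to 76.5 mm above the bench. The point turns with the knob: its x axis runs along the bar.
- rail: Light wooden rail, loose on the bench, 160 (x) x 44 (y) x 28 mm (z), about 0.14 kg (0.1 to 0.2). Two dark pocket-screw slots on top near its +x end. Origin: centre of its underside; x along its length.
- rail_end (a point): Centre of the rail's slotted end face: 80 mm along +x from the rail's origin, 14 mm above its underside.
- jig: Assembly jig fixed to the bench at some yaw. Brown bed, upper face 12 mm above the bench, x -100 to 235 mm, y +-100 mm. Origin: bench level, on its middle line; x is the pressing direction, open front end to stile. Black lines at y = +-26 mm show the rail's place. Black hold-down knobs 24 mm high at x -80, y +-80 mm. Grey spring block with white gauge dial from x = 165 mm, 72 mm high.
- jig_seat (a point): On the bed surface, on the jig's middle line, in the plane of the stile's near face when nothing presses it (90 mm along +x from the jig's origin). Fixed to the jig; does not move with the stile.
- stile: Light wooden stile, 40 (x) x 180 (y) x 28 mm, lying across the bed on the sprung carriage, its top 40 mm above the bench; an aluminium plate behind it reaches 56 mm above the bench. Its origin is the carriage's origin, which is the jig's origin when nothing presses; its near face is 90 mm along +x from this origin. It moves along the jig's x only.
- carriage (a joint): How far (m) the stile and its carriage are pushed back along the jig's x: 0 at rest, end of travel 0.022. Spring 1 N per mm without preload. It drives the gauge needle: green from 0.006 to 0.014 (6 to 14 N), red from 0.018.
- offcut: Dark wood offcut, 130 x 44 x 28 mm, not wanted; leave alone. Rail and offcut may lie in either of two places.
- glue: White glue bottle, 60 mm across, 170 mm high; leave alone.
- tape: Yellow tape measure, 70 x 40 x 65 mm; leave alone.
- driver: Screwdriver with a red handle lying at the left; leave alone.
- screws: Brass-coloured jar of screws, 72 mm across, 90 mm high; leave alone.
- sandblock: Cork sanding block, 110 x 60 x 35 mm; leave alone.
Mind the look-alikes: they are no part of the job. Leave any orange or purple look-alike of the rail alone.

How it is judged:
By the outcome, as a careful person would: the job done as asked, in the order asked, and still so for the second after the job is handed in, while the arm keeps its last pose, push and grip.
It also fails if it takes over 53 s, if anything falls off the work surface, if the arm or the gripper's body presses on something with over 40 N, if the wrist force passes 120 N, or if a joint passes its speed limit or range.

### The arm

A 6-joint arm with a two-finger parallel gripper is mounted at the origin on the work surface. World frame = base frame: x ahead of the robot, y to its left, z up, the work surface at z = 0. Lengths are in m, angles in rad, forces in N, time in s.
With the tool pointing down it reaches from about 0.35 to 0.975 m from the base axis. Payload 4.9 kg.
Tool frame: the origin (TCP) lies on the front face of the gripper's body, between the roots of the fingers; the fingertips stand ctrl.finger_overhang ahead of it and the grasp point (between the pads) lies 54 mm ahead of it (ctrl.finger_overhang is the distance from the TCP to the fingertips, in m); z points along the fingers, y is the line along which they close (so a half turn about z gives the same grasp; the last joint's range is limited). The gripper opens to 85 mm and grips with 20 to 120 N. Pads are 22 mm wide; open, the fingers measure 114 mm over their backs; the gripper's body (76 mm by 85 mm) begins 54 mm behind the grasp point. The pads swing forward as they close: fully open they stand 13 mm farther back than shut.
Start: joints at [1.181, 0.053, 1.613, -0, 1.476, -0.119], TCP at [0.167, 0.602, 0.304] pointing down, gripper open.
Joint ranges: [-3.01, 3.01], [-1.01, 2.22], [0.06, 2.58], [-1.02, 4.17], [0.09, 2.62], [-3.14, 3.14]. Speed limits (rad/s): [2.57, 2.57, 3.14, 3.14, 3.14, 3.14].

### API

Orientations are given as a rotation vector (axis times angle).
In Python, from station import ctrl, vision gives the robot as it stands. The module is installed in compiled form; this text tells all that it offers.
- The arm moves only by the tool drive_tool, never from a script. Its argument "rows" is a list of rows, each a list of 2 entries, a list of its own where there are three numbers: the shift along the tool's x, y, z in m, then the turn about the tool's z in rad. A call has 1 to 10 rows; each row shifts and turns the commanded pose from where the row before left it, along the tool's axes as they then stand; what a row does not reach is not made up. A row lasts 1/10 s, in which the tool goes at most 50 mm and 8.59 degrees, less where a joint would pass 70% of its speed; a pose out of reach is approached as far as the arm can. A call with a gripper value outside its range is refused whole. "jaw" is the closure, from 0 (fully open) to 1 (shut), set as the call begins (left out, the last holds). The fingers move at their own pace and stop on an object; "grip_force" is the grip in N (left out, the last holds). Time passes only in rows, so rows that do not move let the fingers close. It gives the time, the measured TCP pose, the force, the opening and the grip force at its end, in the units of the state.
- ctrl.get_obs(): the state, without advancing time (a new reading comes with each control period).
- vision.get_image(name): name is "scene" or "top" or "wrist"; returns a dict with "image" (420x560x3 uint8, blue, green, red), "vertical_fov" (degrees; the focal length in pixels is half the picture's height over the tangent of half this angle, whatever the lens; pixels are square), "cx", "cy" (the principal point, pixels), "dist_coeffs" ([k1, k2, p1, p2, k3] as OpenCV has them; the pictures are not rectified), "R" (3x3) and "t" (3): a world point X has camera coordinates R X + t. Camera axes: x right, y down, z forward; pixel columns grow to the right and rows downward; lengths in m; the calibration is good to about 2 mm. A picture is of the moment at which its call begins. There is no depth.
- ctrl.finish_job(): hands the job in; it is judged then, once.
The state is a dict: "t": time; "q": joint angles; "dq": joint speeds; "effort": joint torques, N m; "tool_pos": TCP position; "tool_rot": TCP orientation; "contact_force": force on the tool from outside, world axes, zero at the start; "wrist_torque": the same for the moment, N m; "opening": finger opening in m; "grip_force": force on a finger pad.
Only numpy, scipy, OpenCV 4.12 (cv2) and the standard library are available. Lean on these libraries where they do the work, as an engineer would, in place of code of your own. Each camera call takes 0.05 s, during which the arm holds its last target. There are 200 camera calls.

## Working session

There is one attempt and no reset: what is moved stays moved. The work goes in short steps, Python scripts to look and compute and a tool call to move; the robot and the scene stay as the last step left them, time stands still between calls to the robot, and variables do not carry over. Pictures are saved under pics/ and viewed, at most 10 in all, crops included, and the job is handed in when it is done.

Besides the shell and the picture viewer there is one more tool, called after "Request:" as a command line: name --argument value ..., lists and objects as JSON in quotes. drive_tool: Moves the arm, as the interface text tells. Its arguments: {"type":"object","properties":{"rows":{"type":"array","items":{"type":"array"}},"jaw":{"type":"number"},"grip_force":{"type":"number"}},"required":["rows"]}

```bash
mkdir -p pics; cat > h.py <<'E'
import numpy as np, cv2
from station import ctrl, vision
def K(d):
    f=d["image"].shape[0]/2/np.tan(np.radians(d["vertical_fov"])/2)
    return np.array([[f,0,d["cx"]],[0,f,d["cy"]],[0,0,1.]])
def ray(d,px,z):
    p=np.array(px,float).reshape(-1,1,2)
    u=cv2.undistortPoints(p,K(d),np.array(d["dist_coeffs"],float)).reshape(-1,2)
    R=np.array(d["R"]);t=np.array(d["t"])
    c=-R.T@t; v=np.c_[u,np.ones(len(u))]@R
    return c+v*((z-c[2])/v[:,2])[:,None]
def proj(d,X):
    return cv2.projectPoints(np.array(X,float).reshape(-1,3),cv2.Rodrigues(np.array(d["R"]))[0],np.array(d["t"],float),K(d),np.array(d["dist_coeffs"],float))[0].reshape(-1,2)
E
python3 - <<'E'
from h import *
import pickle
o=ctrl.get_obs();print({k:np.round(v,3) for k,v in o.items()},ctrl.finger_overhang)
D={n:vision.get_image(n) for n in("top","scene")}
pickle.dump(D,open("d0.pkl","wb"))
for n,d in D.items():
    cv2.imwrite(f"pics/{n}0.png",d["image"] if 0 else cv2.resize(d["image"],(784,588)))
    print(n,-np.array(d["R"]).T@d["t"])
E
```

```text
{'t': np.float64(0.0), 'q': array([ 1.181,  0.053,  1.614, -0.   ,  1.476, -0.119]), 'dq': array([ 0.002,  0.001,  0.   ,  0.001,  0.002, -0.001]), 'effort': array([ 2.0000e-03, -3.9370e+01, -3.7017e+01,  0.0000e+00,  7.0000e-03,
        0.0000e+00]), 'tool_pos': array([0.167, 0.602, 0.303]), 'tool_rot': array([-4.240e-01, -3.112e+00,  3.000e-03]), 'contact_force': array([-0.673, -0.134, -0.513]), 'wrist_torque': array([ 0.023,  0.024, -0.021]), 'grip_force': np.float64(0.0), 'opening': np.float64(0.085)} 0.0726
top [ 0.4352204  -0.02448602  1.51159853]
scene [ 1.22227712 -0.04971056  1.04807107]
```

View pics/top0.png

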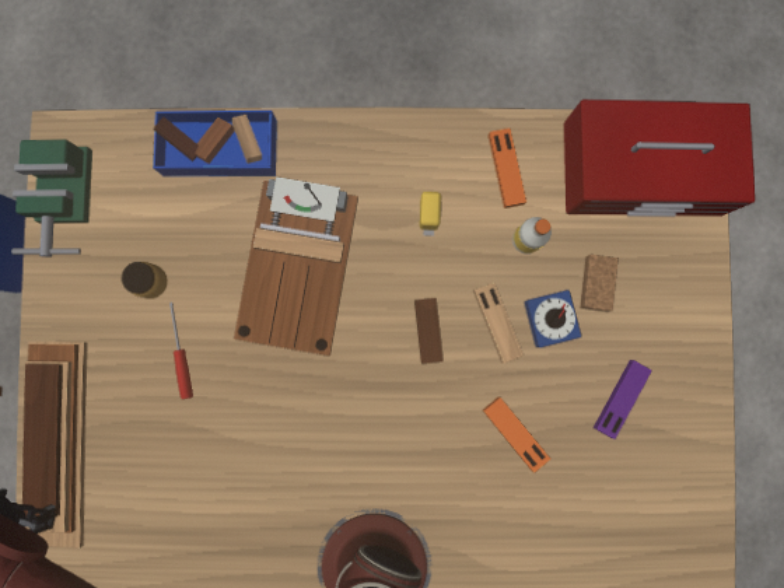

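View pics/scene0.png

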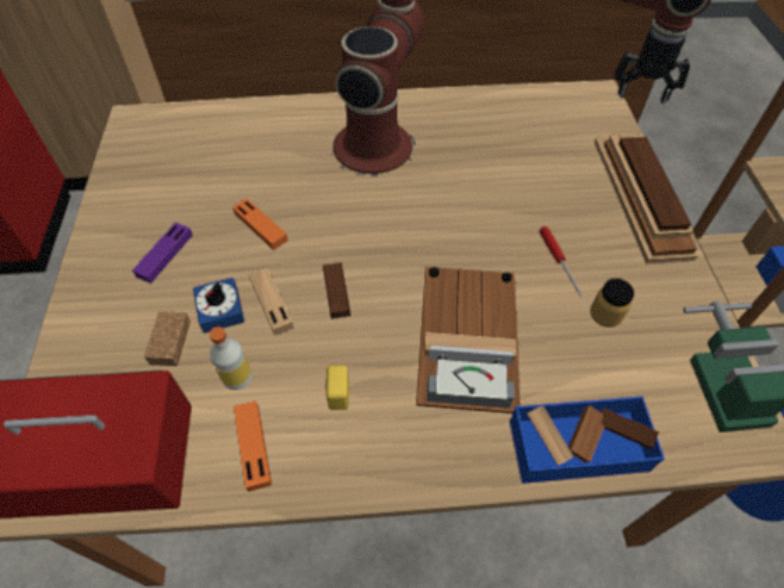

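The top view shows the jig at (297,270), with its stile towards the top. The candidates are: light rail with two dark slots at (498,323), dark offcut at (428,330), orange look-alikes at (507,168) and (516,434), and a purple look-alike at (622,400). Only the one at (498,323) is light wood with two slots, and its slots are at the upper end (488,297). The counter is at (555,318). I'll measure these and confirm in one crop.

```bash
python3 - <<'E'
from h import *
import pickle
D=pickle.load(open("d0.pkl","rb"));d=D["top"];im=d["image"];s=560/784
hsv=cv2.cvtColor(im,cv2.COLOR_BGR2HSV)
def box(m,x0,y0,x1,y1,z,name):
    mm=np.zeros_like(m);sl=np.s_[int(y0*s):int(y1*s),int(x0*s):int(x1*s)];mm[sl]=m[sl]
    cs=cv2.findContours(mm,0,1)[0]; c=max(cs,key=cv2.contourArea)
    P=ray(d,c.reshape(-1,2),z)[:,:2]
    r=cv2.minAreaRect((P*1000).astype(np.float32)); print(name,np.round(r[0],1),np.round(r[1],1),round(r[2],1)); return r,c
# show pixel hsv at rail & table
for p in [(498,323),(505,335),(470,323),(555,340),(297,300)]:
    print(p,hsv[int(p[1]*s),int(p[0]*s)])
blue=cv2.inRange(hsv,(100,120,50),(130,255,255)); blue=cv2.morphologyEx(blue,3,np.ones((15,15)))
box(blue,515,280,595,355,.042,"counter")
red=cv2.inRange(hsv,(0,150,80),(8,255,255))|cv2.inRange(hsv,(172,150,80),(180,255,255))
dark=cv2.inRange(hsv,(0,0,0),(180,255,60))
box(dark,540,300,572,335,.06,"knobdark"); box(red,540,300,575,335,.06,"red")
box(dark,235,320,260,340,.036,"kL");box(dark,310,335,335,352,.036,"kR")
brown=cv2.inRange(hsv,(0,40,0),(180,255,110))
# slots of rail
mm=dark.copy(); 
cs=[c for c in cv2.findContours(dark,0,1)[0] if 470*s<c[:,0,0].mean()<510*s and 280*s<c[:,0,1].mean()<312*s]
for c in cs: print("slot",cv2.contourArea(c),ray(d,c.reshape(-1,2).mean(0),.028).round(4))
c1=cv2.resize(im[int(195):265,int(325):425],(800,560),interpolation=2)
cv2.imwrite("pics/c1.png",c1)
E
```

```text
(498, 323) [ 15  99 181]
(505, 335) [ 15 100 179]
(470, 323) [ 16  90 162]
(555, 340) [111  48 142]
(297, 300) [ 13 133 128]
counter [ 471.7 -368. ] [30.5 80.8] 13.9
knobdark [ 500.3 -358.5] [33.3 36.5] 0.1
red [ 511.2 -371.6] [ 2.3 12.4] 55.5
kL [473.1 261.4] [18.1 15.9] 45.9
kR [446.7 106.9] [16.8 16.8] 0.5
slot 1.0 [[ 0.5325 -0.2227  0.028 ]]
slot 1.0 [[ 0.5466 -0.2167  0.028 ]]
slot 3.0 [[ 0.5453 -0.241   0.028 ]]
```

View pics/c1.png

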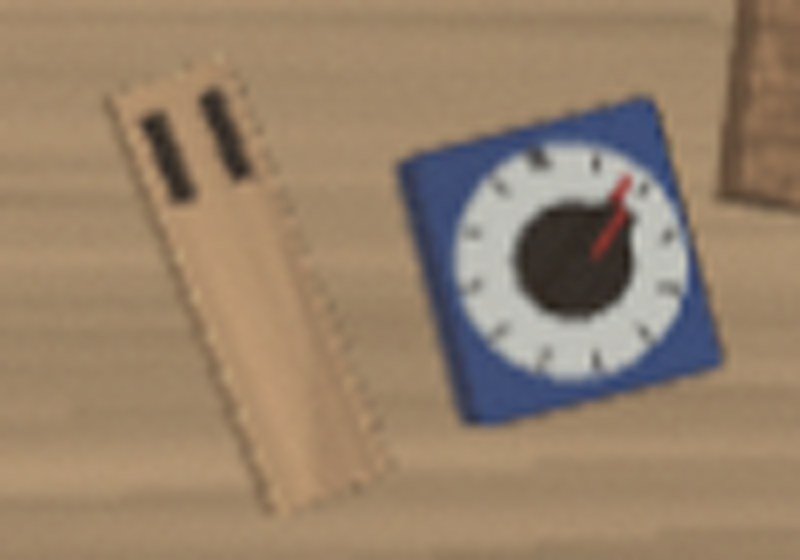

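Crop shows the light rail with two slots at its upper end, corners (108,100), (228,62), (395,465), (272,515). On the counter, dial centre is (572,260), zero stop (540,160) and pointer tip (627,180).

```bash
python3 - <<'E'
from h import *
import pickle
D=pickle.load(open("d0.pkl","rb"));d=D["top"]
def c(ps,z): return ray(d,np.array(ps)/8.+[325-.5,195-.5],z)[:,:2]
r=c([(108,100),(228,62),(395,465),(272,515)],.028);f=(r[0]+r[1])/2;b=(r[2]+r[3])/2
print("rail",r.mean(0),"len",np.linalg.norm(f-b),"w",np.linalg.norm(r[0]-r[1]),"yaw",np.degrees(np.arctan2(*(f-b)[::-1])))
k=c([(572,260),(540,160)],.044);print("dial",k,np.degrees(np.arctan2(*(k[1]-k[0])[::-1])))
cb=c([(400,162),(652,97),(722,360)],.042);print("box c",(cb[0]+cb[2])/2,[np.linalg.norm(cb[i+1]-cb[i]) for i in(0,1)],"yaw",np.degrees(np.arctan2(*(cb[1]-cb[2])[::-1])))
t=c([(597,258),(627,180)],.05);print("ptr tip",t)
p0=c([(600,255)],.0765);p1=c([(625,207)],.0765);print("red top",p0,p1,np.degrees(np.arctan2(*(p1-p0)[0][::-1])))
p=t[1]-(cb[0]+cb[2])/2;print("ptr from boxc",np.degrees(np.arctan2(*p[::-1])))
L=np.array([.4731,.2614]);R=np.array([.4467,.1069]);v=L-R
print("jig knob dist",np.linalg.norm(v)); y=v/np.linalg.norm(v);x=np.array([y[1],-y[0]])
o=(L+R)/2+.08*x;print("jig o",o,"yaw",np.degrees(np.arctan2(*x[::-1])),"seat",o+.09*x)
pl=proj(d,[[*(o+a*x+b*y),.012] for a in(-.1,.235) for b in(.1,-.1)]);print(pl*1.4)
s=784/560
# line ends and stile front edge, by display px
g=lambda ps,z: ray(d,np.array(ps)/s,z)[:,:2]
q=g([(283,263),(272,341),(305,266),(300,344)],.012);print(q,[np.degrees(np.arctan2(*(q[i]-q[i+1])[::-1])) for i in(0,2)])
q=(q-o)@np.c_[x,y];print("lines in jig",q)
cv2.imwrite("pics/c2.png",cv2.resize(d["image"][120:260,160:265],(600,800)[::1],interpolation=2)[:600*1] if 0 else cv2.resize(d["image"][125:258,160:265],(474,600),interpolation=2))
E
```

```text
rail [ 0.49261959 -0.24993679] len 0.1553606269546462 w 0.044866479896975 yaw 21.769652320511586
dial [[ 0.50096106 -0.36074508]
 [ 0.536037   -0.34989191]] 17.193072269342547
box c [ 0.50068142 -0.35737048] [np.float64(0.09267998162583696), np.float64(0.0954161932206259)] yaw 14.237723598742335
ptr tip [[ 0.50140737 -0.36819602]
 [ 0.52870906 -0.37918936]]
red top [[ 0.50123794 -0.36301782]] [[ 0.51773152 -0.371924  ]] -28.368083335554434
ptr from boxc -37.89994615638975
jig knob dist 0.15673930585529597
jig o [0.53875705 0.1706754 ] yaw -9.696696336145529 seat [0.62747124 0.15551647]
[[234.08023298 338.87693036]
 [330.36545719 356.03741059]
 [264.55042804 179.65952901]
 [359.26224761 195.67697807]]
[[0.6130087  0.18808551]
 [0.45318684 0.20823172]
 [0.60694097 0.14273602]
 [0.44741523 0.15097904]] [np.float64(-7.184480620659719), np.float64(-2.9579613392317943)]
lines in jig [[ 0.0702584   0.02966777]
 [-0.0906734   0.02260696]
 [ 0.07191568 -0.01605583]
 [-0.08671934 -0.03479989]]
```

View pics/c2.png

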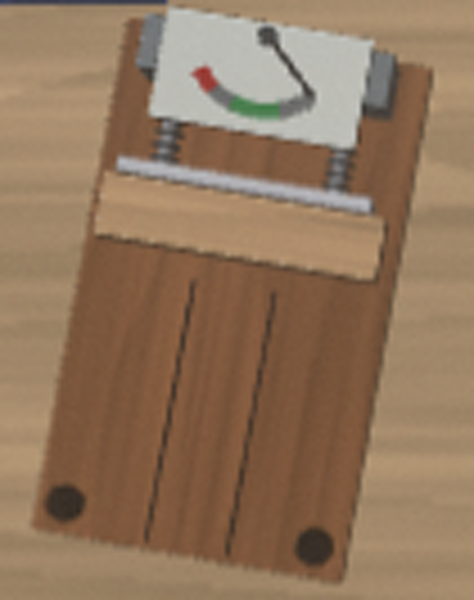

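Request:
drive_tool --rows '[[[-0.038, -0.031, 0], 0], [[-0.038, -0.031, 0], 0], [[-0.038, -0.031, 0], 0], [[-0.038, -0.031, 0], 0], [[-0.038, -0.031, 0], 0], [[-0.038, -0.031, 0], 0], [[-0.038, -0.031, 0], 0], [[-0.038, -0.031, 0], 0], [[-0.038, -0.031, 0], 0], [[-0.038, -0.031, 0], 0]]' --jaw 0.3

```text
t: 1.1
tool_pos: [0.4509, 0.2, 0.3036]
tool_rot: [-0.424, -3.113, -0.0]
contact_force: [0.9, 0.3, 0.4]
opening: 0.0599
grip_force: 0.0
```

Request:
drive_tool --rows '[[[-0.018, -0.045, 0], 0], [[-0.018, -0.045, 0], 0], [[-0.018, -0.045, 0], 0], [[-0.018, -0.045, 0], 0], [[-0.018, -0.045, 0], 0], [[-0.018, -0.045, 0], 0], [[-0.018, -0.045, 0], 0], [[-0.018, -0.045, 0], 0], [[-0.018, -0.045, 0], 0], [[-0.018, -0.045, 0], 0]]'

```text
t: 2.1
tool_pos: [0.5031, -0.2819, 0.3033]
tool_rot: [-0.425, -3.112, -0.001]
contact_force: [-0.1, 0.3, 0.9]
opening: 0.06
grip_force: 0.0
```

Request:
drive_tool --rows '[[[-0.018, -0.045, 0.02], 0], [[0, -0.03, 0.02], 0], [[0, 0, 0], 0], [[0, 0, 0], 0]]'

```text
t: 2.5
tool_pos: [0.4999, -0.3547, 0.2634]
tool_rot: [-0.426, -3.11, -0.003]
contact_force: [0.5, 0.2, 0.7]
opening: 0.0596
grip_force: 0.0
```

```bash
python3 - <<'E'
from h import *
import pickle
o=ctrl.get_obs();print({k:np.round(o[k],4) for k in("t","q","tool_pos","tool_rot","opening","contact_force")})
d=vision.get_image("wrist");pickle.dump(d,open("w1.pkl","wb"))
print(-np.array(d["R"]).T@d["t"]); print(proj(d,[[.5007,-.3585,.0765]]))
cv2.imwrite("pics/w1.png",d["image"])
E
```

```text
{'t': np.float64(2.5), 'q': array([-7.3860e-01,  5.3500e-02,  1.6804e+00,  5.0000e-04,  1.4106e+00,
       -2.0374e+00]), 'tool_pos': array([ 0.4999, -0.3547,  0.2634]), 'tool_rot': array([-0.4258, -3.1105, -0.0032]), 'opening': np.float64(0.0596), 'contact_force': array([0.5055, 0.2186, 0.6726])}
[ 0.42463283 -0.33395892  0.33425951]
[[275.03075196 208.65856705]]
```

View pics/w1.png

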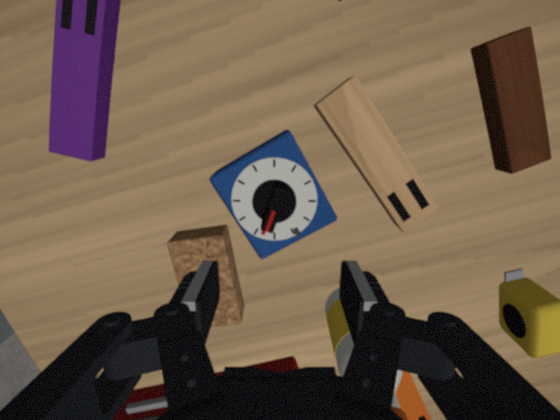

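Wrist view: dial centred near (274,200), red pointer tip at (264,233), zero stop at (295,231), box top corners (290,131) and (336,214). The rail is at right with slots at (407,200).

```bash
python3 - <<'E'
from h import *
import pickle
d=pickle.load(open("w1.pkl","rb"));im=d["image"];hsv=cv2.cvtColor(im,cv2.COLOR_BGR2HSV)
ang=lambda v:round(float(np.degrees(np.arctan2(v[1],v[0]))),1)
def big(m,x0,y0,x1,y1):
    mm=np.zeros_like(m);mm[y0:y1,x0:x1]=m[y0:y1,x0:x1]
    return max(cv2.findContours(mm,0,1)[0],key=cv2.contourArea)
w=big(cv2.inRange(hsv,(0,0,140),(180,60,255)),205,125,340,260)
P=ray(d,cv2.convexHull(w).reshape(-1,2),.044)[:,:2]
c,r=cv2.minEnclosingCircle((P*1000).astype(np.float32));print("dial",c,r)
b=big(cv2.inRange(hsv,(100,100,40),(130,255,255)),200,120,345,265)
P=ray(d,cv2.convexHull(b).reshape(-1,2),.042)[:,:2];print("box",cv2.minAreaRect((P*1000).astype(np.float32)))
c=np.array(c)/1000
z=ray(d,[(295,231)],.046)[0,:2]-c;print("zero",ang(z),np.linalg.norm(z))
rd=cv2.inRange(hsv,(0,120,90),(8,255,255))|cv2.inRange(hsv,(172,120,90),(180,255,255))
rr=big(rd,255,195,290,245).reshape(-1,2).astype(float)
tip=rr[rr[:,1].argmax()];print("red px",rr.min(0),rr.max(0),tip)
t=ray(d,[tip],.05)[0,:2]-c;print("tip",ang(t),np.linalg.norm(t))
P=ray(d,rr,.0765)[:,:2];l=cv2.fitLine(P.astype(np.float32),2,0,.01,.01).ravel();print("redline",ang(l[:2]),l[2:])
# rail
q=ray(d,[(317,107),(353,80),(438,207),(403,231)],.028)[:,:2]
f=(q[2]+q[3])/2;bk=(q[0]+q[1])/2;print("rail",q.mean(0),np.linalg.norm(f-bk),np.linalg.norm(q[0]-q[1]),ang(f-bk))
E
```

```text
dial (501.9698486328125, -360.4362487792969) 41.04408645629883
box ((499.951416015625, -360.00103759765625), (98.5209732055664, 87.17529296875), 14.140661239624023)
zero 18.3 0.03699873882859088
red px [262. 211.] [274. 233.] [262. 233.]
tip -36.0 0.03324695731325707
redline -39.2 [ 0.51119953 -0.3671499 ]
rail [ 0.49511909 -0.25016831] 0.15537903670690037 0.04000046874909658 22.4
```

Request:
drive_tool --rows '[[[-0.0025, -0.005, 0.02], 0], [[0, 0, 0.02], 0.12], [[0, 0, 0.03], 0.12], [[0, 0, 0.03], 0.116], [[0, 0, 0.02], 0], [[0, 0, 0.017], 0], [[0, 0, 0], 0]]' --jaw 0.5

```text
t: 3.25
tool_pos: [0.5011, -0.3584, 0.1259]
tool_rot: [-0.965, -2.986, -0.003]
contact_force: [-1.0, 0.6, -0.5]
opening: 0.0427
grip_force: 0.0
```

Request:
drive_tool --rows '[[[0, 0, 0], 0], [[0, 0, 0], 0], [[0, 0, 0], 0], [[0, 0, 0], 0], [[0, 0, 0], 0]]' --jaw 1 --grip_force 30

```text
t: 3.75
tool_pos: [0.5025, -0.3609, 0.13]
tool_rot: [0.968, 2.986, -0.001]
contact_force: [-0.2, 2.7, 6.7]
opening: 0.0113
grip_force: 33.9
```

Request:
drive_tool --rows '[[[0, 0, -0.004], 0], [[0, 0, 0], -0.1], [[0, 0, 0], -0.14], [[0, 0, 0], -0.14], [[0, 0, 0], -0.14], [[0, 0, 0], -0.14], [[0, 0, 0], -0.1], [[0, 0, 0], 0], [[0, 0, 0], 0]]'

```text
t: 4.65
tool_pos: [0.5025, -0.3599, 0.1302]
tool_rot: [-0.208, 3.131, -0.001]
contact_force: [9.3, -2.5, -10.6]
opening: 0.011
grip_force: 31.8
```

```bash
python3 - <<'E'
from h import *
o=ctrl.get_obs();print({k:np.round(o[k],4) for k in("t","q","tool_pos","tool_rot","opening","grip_force","contact_force","wrist_torque")})
print(np.degrees(2*np.arctan2(o["tool_rot"][1],o["tool_rot"][0]))%360)
E
```

```text
{'t': np.float64(4.65), 'q': array([-0.7427,  0.1991,  1.7588,  0.0027,  1.1807, -2.4474]), 'tool_pos': array([ 0.5025, -0.3599,  0.1302]), 'tool_rot': array([-2.0840e-01,  3.1308e+00, -6.0000e-04]), 'opening': np.float64(0.011), 'grip_force': np.float64(31.7689), 'contact_force': array([  9.2776,  -2.4643, -10.6062]), 'wrist_torque': array([-0.359 , -1.4931,  0.0616])}
187.61616499305822
```

Request:
drive_tool --rows '[[[0, 0, 0.001], -0.05], [[0, 0, 0], -0.05], [[0, 0, 0], -0.05], [[0, 0, 0], 0], [[0, 0, 0], 0]]'

```text
t: 5.15
tool_pos: [0.5025, -0.3598, 0.1302]
tool_rot: [-0.439, 3.107, 0.001]
contact_force: [6.0, 0.3, -5.3]
opening: 0.0112
grip_force: 35.1
```

```bash
python3 - <<'E'
from h import *
import pickle
o=ctrl.get_obs();print({k:np.round(o[k],4) for k in("t","q","tool_pos","grip_force","contact_force","wrist_torque")})
print(np.degrees(2*np.arctan2(o["tool_rot"][1],o["tool_rot"][0]))%360)
E
```

```text
{'t': np.float64(5.15), 'q': array([-0.7428,  0.1994,  1.7586,  0.0034,  1.1815, -2.5955]), 'tool_pos': array([ 0.5025, -0.3598,  0.1302]), 'grip_force': np.float64(35.1401), 'contact_force': array([ 6.0077,  0.3136, -5.2703]), 'wrist_torque': array([ 0.033 , -1.1219, -0.6378])}
196.0764692765785
```

Request:
drive_tool --rows '[[[0, 0, 0], -0.03], [[0, 0, 0], 0], [[0, 0, 0], 0]]'

```text
t: 5.45
tool_pos: [0.5025, -0.3598, 0.1302]
tool_rot: [-0.484, 3.1, 0.001]
contact_force: [6.8, -0.0, -4.7]
opening: 0.0113
grip_force: 43.5
```

```bash
python3 - <<'E'
from h import *
o=ctrl.get_obs();print({k:np.round(o[k],4) for k in("t","contact_force","wrist_torque")})
print(np.degrees(2*np.arctan2(o["tool_rot"][1],o["tool_rot"][0]))%360)
E
```

```text
{'t': np.float64(5.45), 'contact_force': array([ 6.7803e+00, -2.0000e-04, -4.7213e+00]), 'wrist_torque': array([ 0.1009, -1.0342, -0.9752])}
197.7302317867549
```

Request:
drive_tool --rows '[[[0, 0, 0], 0], [[0, 0, 0], 0], [[0, 0, -0.03], 0], [[0, 0, -0.04], 0], [[-0.005, 0.025, -0.04], -0.04], [[-0.005, 0.025, -0.02], -0.035], [[0, 0, 0], 0], [[0, 0, 0], 0]]' --jaw 0.3

```text
t: 6.25
tool_pos: [0.4947, -0.3097, 0.2614]
tool_rot: [-0.607, 3.082, -0.003]
contact_force: [0.0, 0.5, -0.4]
opening: 0.0598
grip_force: 0.0
```

```bash
python3 - <<'E'
from h import *
import pickle
o=ctrl.get_obs();print({k:np.round(o[k],4) for k in("t","q","tool_pos","opening")})
print(np.degrees(2*np.arctan2(o["tool_rot"][1],o["tool_rot"][0]))%360)
d=vision.get_image("wrist");pickle.dump((d,o),open("w2.pkl","wb"))
cv2.imwrite("pics/w2.png",cv2.resize(d["image"],(784,588)))
E
```

```text
{'t': np.float64(6.25), 'q': array([-6.8670e-01, -1.6000e-02,  1.7542e+00, -7.0000e-04,  1.4018e+00,
       -2.6460e+00]), 'tool_pos': array([ 0.4947, -0.3097,  0.2614]), 'opening': np.float64(0.0598)}
202.26645887957972
```

View pics/w2.png

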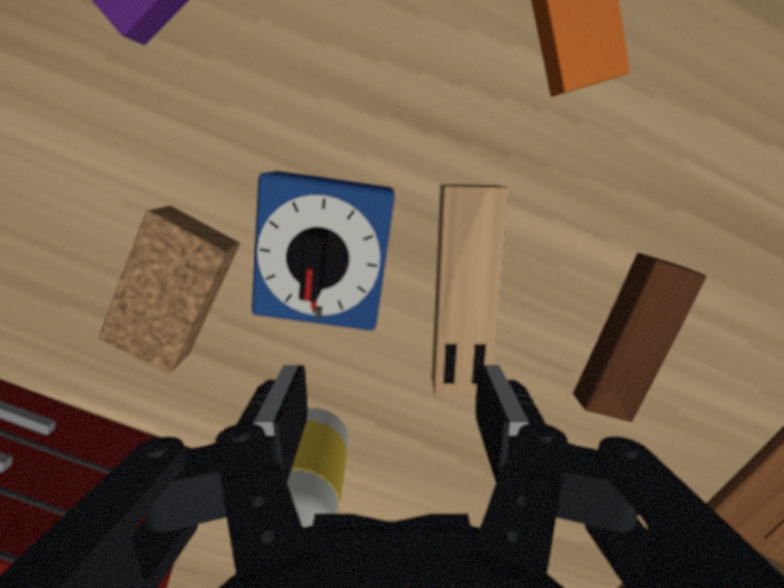

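The knob pointer tip (315,306) now sits beside the zero stop (319,312). The rail stands at (470,290), slots at bottom, its top-end corners at (441,185) and (506,187). I'll compute both.

```bash
python3 - <<'E'
from h import *
import pickle
d,o=pickle.load(open("w2.pkl","rb"));im=d["image"];s=1.4
ang=lambda v:round(float(np.degrees(np.arctan2(v[1],v[0]))),1)
hsv=cv2.cvtColor(im,cv2.COLOR_BGR2HSV)
rd=cv2.inRange(hsv,(0,110,90),(8,255,255))|cv2.inRange(hsv,(172,110,90),(180,255,255))
n,lab,st,ce=cv2.connectedComponentsWithStats(rd[180:226,205:240])
for i in range(1,n):
    ys,xs=np.where(lab==i)
    if len(xs)<3: continue
    px=np.c_[xs+205,ys+180].astype(float)
    for z in(.0765,.05):
        P=ray(d,px,z)[:,:2];l=cv2.fitLine(P.astype(np.float32),2,0,.01,.01).ravel()
        print(i,len(xs),z,"line",ang(l[:2]),"mean",l[2:],"bearing from axis",ang(l[2:]-[.501,-.360]))
g=lambda p,z:ray(d,np.array(p)/s,z)[:,:2]
b=g([(262,174),(394,188),(376,328),(253,315)],.042);print("box",b.mean(0),ang(b[3]-b[0]),ang(b[2]-b[1]))
r=g([(441,187),(505,190),(435,345),(497,345)],.028)
print("rail edges",r,ang(r[2]-r[0]),ang(r[3]-r[1]))
a=np.array([np.cos(np.radians(22)),np.sin(np.radians(22))]);bk=(r[0]+r[1])/2;print("center",bk+.08*a,bk+.08*np.array([a[0],a[1]]))
E
```

```text
1 118 0.0765 line 23.8 mean [ 0.5128052  -0.35672313] bearing from axis 15.5
1 118 0.05 line 23.8 mean [ 0.5222049 -0.3585127] bearing from axis 4.0
box [ 0.49952614 -0.35911672] 13.5 14.8
rail edges [[ 0.42878741 -0.30061946]
 [ 0.41404771 -0.25968545]
 [ 0.53640685 -0.2573722 ]
 [ 0.51878504 -0.21393914]] 21.9 23.6
center [ 0.49559227 -0.25018393] [ 0.49559227 -0.25018393]
```

Request:
drive_tool --rows '[[[-0.012, 0.027, 0], 0], [[-0.0115, 0.0275, 0.01], -0.005], [[0, 0, 0.04], 0], [[0, 0, 0.045], 0], [[0, 0, 0.045], 0], [[0, 0, 0.025], 0], [[0, 0, 0.012], 0], [[0, 0, 0], 0], [[0, 0, 0], 0]]' --jaw 0.33

```text
t: 7.2
tool_pos: [0.4963, -0.2511, 0.0845]
tool_rot: [-0.613, 3.081, -0.001]
contact_force: [0.3, 0.1, 0.6]
opening: 0.0574
grip_force: 0.0
```

Request:
drive_tool --rows '[[[0, 0, 0], 0], [[0, 0, 0], 0], [[0, 0, 0], 0], [[0, 0, 0], 0], [[0, 0, 0], 0]]' --jaw 1 --grip_force 60

```text
t: 7.7
tool_pos: [0.4972, -0.2514, 0.0863]
tool_rot: [-0.613, 3.078, -0.005]
contact_force: [-0.3, -0.6, 6.4]
opening: 0.0424
grip_force: 63.3
```

Request:
drive_tool --rows '[[[0, 0, -0.02], 0], [[0, 0, -0.04], 0], [[0, 0, -0.04], 0], [[-0.02, 0.0375, -0.012], 0], [[-0.02, 0.0375, 0], 0], [[-0.02, 0.0375, 0], 0], [[-0.02, 0.0375, 0], 0], [[-0.02, 0.0375, 0], 0], [[-0.02, 0.0375, 0], 0], [[-0.02, 0.0375, 0], 0]]'

```text
t: 8.7
tool_pos: [0.524, 0.0475, 0.1957]
tool_rot: [-0.614, 3.081, -0.0]
contact_force: [0.8, 0.2, -1.6]
opening: 0.0422
grip_force: 62.4
```

Request:
drive_tool --rows '[[[-0.02, 0.0375, 0], 0], [[-0.02, 0.0375, 0], 0], [[-0.017, 0.0375, 0], 0], [[0, 0, 0], 0.14], [[0, 0, 0], 0.14], [[0, 0, 0], 0.14], [[0, 0, 0], 0.14], [[0, 0, 0], 0], [[0, 0, 0], 0]]'

```text
t: 9.6
tool_pos: [0.5338, 0.1714, 0.1956]
tool_rot: [-0.257, -3.131, 0.0]
contact_force: [0.2, -0.1, -1.7]
opening: 0.0425
grip_force: 62.4
```

```bash
python3 - <<'E'
from h import *
import pickle
o=ctrl.get_obs();print({k:np.round(o[k],4) for k in("t","q","tool_pos","opening","grip_force")})
print(np.degrees(2*np.arctan2(o["tool_rot"][1],o["tool_rot"][0]))%360)
d=vision.get_image("wrist");pickle.dump((d,o),open("w3.pkl","wb"))
cv2.imwrite("pics/w3.png",cv2.resize(d["image"],(784,588)))
E
```

```text
{'t': np.float64(9.6), 'q': array([ 0.178 , -0.0076,  1.8609, -0.    ,  1.2888, -1.2288]), 'tool_pos': array([0.5338, 0.1714, 0.1956]), 'opening': np.float64(0.0425), 'grip_force': np.float64(62.3644)}
170.6096946222071
```

View pics/w3.png

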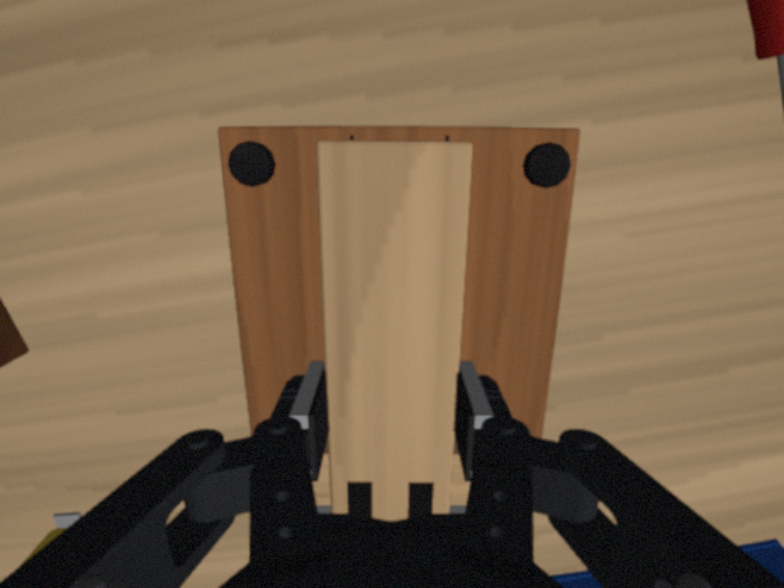

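The rail is held straight over the bed. Rail rear corners are (318,142) and (472,143), the black line ends (352,138) and (447,138), and the hold-down knobs (251,164) and (547,165).

```bash
python3 - <<'E'
from h import *
import pickle
d,o=pickle.load(open("w3.pkl","rb"));s=1.4
g=lambda p,z:ray(d,np.array(p)/s,z)[:,:2]
ang=lambda v:round(float(np.degrees(np.arctan2(v[1],v[0]))),2)
k=g([(251,164),(547,165)],.036);c=g([(219,128),(579,129)],.012);l=g([(352,138),(447,138)],.012)
for n,a in(("knobs",k),("corners",c),("lines",l)): print(n,a.mean(0).round(4),np.linalg.norm(a[1]-a[0]).round(4),ang(a[1]-a[0])-90)
r=g([(318,142),(472,143),(325,360),(462,360)],.137);print("rail rear",r[:2].mean(0),np.linalg.norm(r[1]-r[0]),"edges",ang(r[0]-r[2]),ang(r[1]-r[3]),"mid",ang(r[:2].mean(0)-r[2:].mean(0)),ang(r[1]-r[0])-90)
# bed side edges
e=g([(219,128),(250,435),(579,129),(546,435)],.012);print("bed edges",ang(e[1]-e[0]),ang(e[3]-e[2]))
y=(c[1]-c[0]);y/=np.linalg.norm(y)
x=np.array([np.cos(np.radians(-9.7)),np.sin(np.radians(-9.7))]);yy=np.array([-x[1],x[0]])
R=r[:2].mean(0)
for n,a,x0 in(("knobs",k,-.08),("corners",c,-.1)): v=R-a.mean(0);print(n,"rail rear jig x",x0+v@x,"lat",v@yy)
print("TCP rel rail rear",(o["tool_pos"][:2]-R)@x,(o["tool_pos"][:2]-R)@yy)
E
```

```text
knobs [0.4614 0.1876] 0.1498 -9.64
corners [0.4429 0.1911] 0.1974 -9.599999999999994
lines [0.4485 0.1903] 0.052 -9.450000000000003
rail rear [0.45339448 0.1858442 ] 0.04300593872669846 edges 169.65 170.86 mid 170.25 -9.829999999999998
bed edges -10.07 -8.68
knobs rail rear jig x -0.08762550857680285 lat -0.0030597447880741915
corners rail rear jig x -0.0887729413672529 lat -0.0033669964837731658
TCP rel rail rear 0.08166382060668283 -0.0006536666684965955
```

Request:
drive_tool --rows '[[[0, 0.002, 0.02], 0], [[0, 0, 0.03], 0], [[0, 0, 0.025], 0], [[0, 0, 0.01], 0], [[0, 0, 0], 0], [[0, 0, 0], 0]]'

```text
t: 10.25
tool_pos: [0.5351, 0.1735, 0.1119]
tool_rot: [0.261, 3.129, 0.001]
contact_force: [-0.1, 0.8, -1.3]
opening: 0.0424
grip_force: 62.3
```

```bash
python3 - <<'E'
from h import *
import pickle
o=ctrl.get_obs();print({k:np.round(o[k],4) for k in("t","tool_pos","opening","grip_force","contact_force")})
d=vision.get_image("wrist");pickle.dump((d,o),open("w4.pkl","wb"))
cv2.imwrite("pics/w4.png",cv2.resize(d["image"],(784,588)))
E
```

```text
{'t': np.float64(10.25), 'tool_pos': array([0.5351, 0.1735, 0.1119]), 'opening': np.float64(0.0424), 'grip_force': np.float64(62.3448), 'contact_force': array([-0.078 ,  0.7505, -1.3296])}
```

View pics/w4.png

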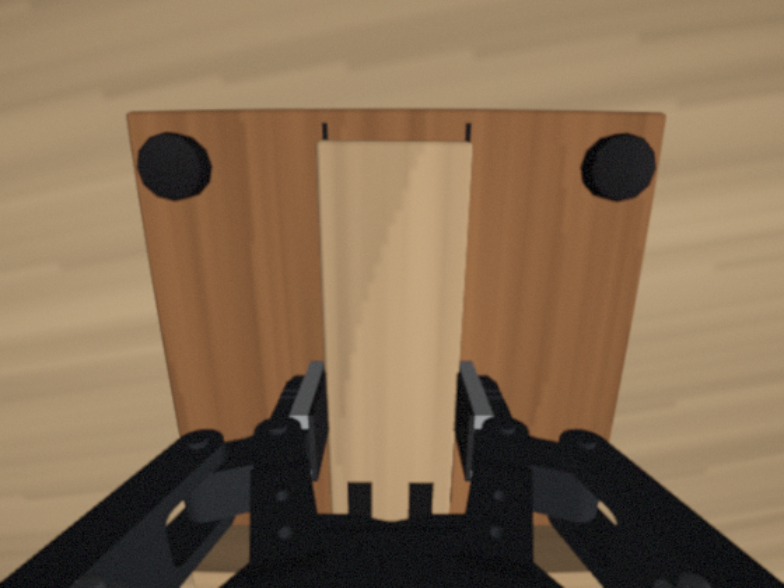

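Line ends are at columns 325 and 468, and the rail's rear edge spans 318–471. It is centred to under 1 mm and parallel, so I'm lowering.

Request:
drive_tool --rows '[[[0, 0.0005, 0.006], 0], [[0, 0, 0.004], 0], [[0, 0, 0.002], 0], [[0, 0, 0], 0], [[0, 0, 0], 0]]'

```text
t: 10.8
tool_pos: [0.5345, 0.1739, 0.0988]
tool_rot: [-0.262, -3.131, 0.0]
contact_force: [0.6, 0.3, -0.5]
opening: 0.0423
grip_force: 62.5
```

Request:
drive_tool --rows '[[[0, 0, 0.001], 0], [[0, 0, 0.001], 0], [[0, 0, 0], 0]]'

```text
t: 11.1
tool_pos: [0.5348, 0.1741, 0.0983]
tool_rot: [-0.261, -3.13, 0.0]
contact_force: [-3.6, -0.5, 6.7]
opening: 0.0422
grip_force: 63.3
```

Request:
drive_tool --rows '[[[-0.003, 0, 0], 0], [[-0.003, 0, 0], 0], [[-0.003, 0, 0], 0], [[-0.003, 0, 0], 0], [[-0.002, 0, 0], 0], [[0, 0, 0], 0], [[0, 0, 0], 0]]'

```text
t: 11.8
tool_pos: [0.5489, 0.1719, 0.0983]
tool_rot: [0.262, 3.13, 0.001]
contact_force: [-3.2, 0.1, 5.9]
opening: 0.0424
grip_force: 63.2
```

Request:
drive_tool --rows '[[[-0.002, 0, -0.0005], 0], [[-0.002, 0, 0], 0], [[-0.002, 0, 0], 0], [[0, 0, 0], 0], [[0, 0, 0], 0]]'

```text
t: 12.3
tool_pos: [0.5542, 0.1709, 0.0983]
tool_rot: [-0.262, -3.13, -0.0]
contact_force: [-5.5, 1.6, 7.6]
opening: 0.0424
grip_force: 63.5
```

Request:
drive_tool --rows '[[[-0.002, 0, 0], 0], [[-0.002, 0, 0], 0], [[0, 0, 0], 0], [[0, 0, 0], 0]]'

```text
t: 12.7
tool_pos: [0.5573, 0.1704, 0.0982]
tool_rot: [-0.261, -3.127, -0.0]
contact_force: [-10.2, 1.6, 10.2]
opening: 0.0424
grip_force: 63.8
```

Request:
drive_tool --rows '[[[-0.002, 0, -0.0005], 0], [[-0.002, 0, -0.0005], 0], [[-0.001, 0, 0], 0], [[0, 0, 0], 0], [[0, 0, 0], 0]]'

```text
t: 13.2
tool_pos: [0.5609, 0.1697, 0.0982]
tool_rot: [-0.26, -3.123, 0.0]
contact_force: [-11.7, 2.3, 10.0]
opening: 0.0425
grip_force: 63.6
```

```bash
python3 - <<'E'
from h import *
import pickle
o=ctrl.get_obs();print({k:np.round(o[k],4) for k in("t","tool_pos","tool_rot","contact_force","wrist_torque")})
d=vision.get_image("top");s=vision.get_image("scene");pickle.dump((d,s,o),open("t5.pkl","wb"))
a=cv2.resize(d["image"][120:260,160:265],(450,600),interpolation=2)
b=cv2.resize(s["image"][225:300,290:380],(350,292),interpolation=2)
p=np.zeros((600,800,3),np.uint8);p[:,:450]=a;p[:292,450:]=b;cv2.imwrite("pics/t5.png",p)
E
```

```text
{'t': np.float64(13.2), 'tool_pos': array([0.5609, 0.1697, 0.0982]), 'tool_rot': array([-2.6010e-01, -3.1234e+00,  2.0000e-04]), 'contact_force': array([-11.6602,   2.3166,   9.9749]), 'wrist_torque': array([0.183 , 1.7265, 0.053 ])}
```

View pics/t5.png

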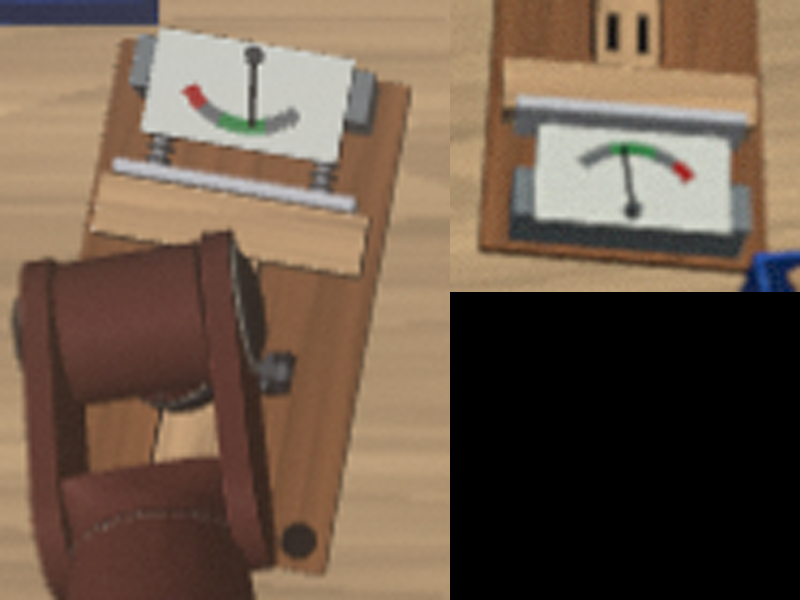

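The needle sits inside the green, nearer its low side. One small further push will centre it, with slightly less downward load.

Request:
drive_tool --rows '[[[-0.001, 0, -0.0005], 0], [[-0.001, 0, -0.0005], 0], [[0, 0, 0], 0], [[0, 0, 0], 0], [[0, 0, 0], 0], [[0, 0, 0], 0], [[0, 0, 0], 0], [[0, 0, 0], 0]]'

```text
t: 14.1
tool_pos: [0.5622, 0.1694, 0.0983]
tool_rot: [-0.26, -3.122, 0.0]
contact_force: [-11.2, 2.2, 6.3]
opening: 0.0425
grip_force: 63.2
```

```bash
python3 - <<'E'
from h import *
o=ctrl.get_obs();print({k:np.round(o[k],4) for k in("t","tool_pos","tool_rot","contact_force","dq")})
s=vision.get_image("scene");w=vision.get_image("wrist")
p=np.zeros((420,800,3),np.uint8);p[:,:300]=cv2.resize(s["image"][180:306,290:380],(300,420),interpolation=2);p[:375,300:]=cv2.resize(w["image"],(500,375))
cv2.imwrite("pics/t6.png",p)
E
```

```text
{'t': np.float64(14.1), 'tool_pos': array([0.5622, 0.1694, 0.0983]), 'tool_rot': array([-2.5960e-01, -3.1221e+00,  3.0000e-04]), 'contact_force': array([-11.218 ,   2.1756,   6.3305]), 'dq': array([-0.0007, -0.0003, -0.0004, -0.0003, -0.0007,  0.0004])}
```

View pics/t6.png

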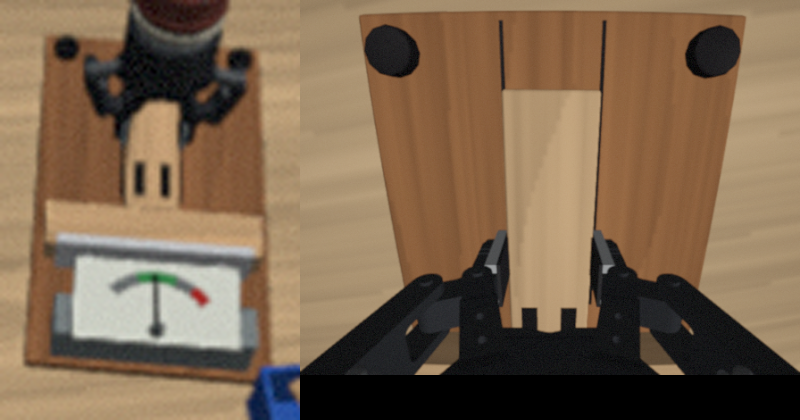

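The needle stands mid-green, and the rail lies between the lines and flush against the stile. Handing in.

```bash
python3 -c "
from station import ctrl
print(ctrl.finish_job())"
```

```text
the job is handed in; nothing more can be done
None
```

I turned the counter knob back to its zero stop, then laid the rail flat between the black lines. I handed the job in at about 14 s, still holding the rail pressed against the stile with the gauge needle mid-green.

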